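# Set the argon purge valve for the stainless spool and hold it

## Task

The bright stainless pipe spool is to be back-purged with argon; the dark carbon-steel one is not. On the stainless spool's bay of the purge station, turn the valve wheel by its crank handle clockwise until it is shut on its stop, then back it off exactly two full turns. Finish with the handle still gripped and held still at that setting, ready for the lock nut to be tightened, and leave the other valve, the spools and the tools as they are.

Things in the scene. Friction and masses are not known exactly. Their poses are not given: they have to be found in the camera images.
- station: argon purge station fixed on the bench: grey bed 840 mm long, two brass valves fed from the middle. Origin on the bench midway between the valve axes; x points away from the robot, y to its left, z up. Left valve axis at (0, +110) mm, right (0, -110); outboard of each, in line with it, lies the spool it purges. A gauge at (-115, 0) mm is 190 mm high, the spools 135 mm
- stainless_spool: bright silver stainless-steel pipe spool, 89 mm across, 190 mm long, two lengths tacked together; lies in the V rests of one of the two bays (station x 0, y +300 or -300 mm). Origin at the middle of its axis, 90 mm above the bench; its x runs along the pipe. Not to be moved
- carbon_spool: dark brown-black carbon-steel pipe spool of the same size, in the V rests of the other bay. Origin at the middle of its axis. Not to be moved
- axis_left (a point): point on the vertical axis of the left bay's valve, at the height of its wheel rim's centre, 175 mm above the bench. The green handwheel there has a level rim 124 mm in outer diameter (bar 14 mm thick, top 182 mm above the bench); the steel stem shows above its hub to at most 212 mm above the bench and rises 4 mm per turn of opening
- handle_left: black upright revolving crank handle of the left valve's wheel, 19 mm in diameter, standing on the rim 55 mm from the valve axis. Origin at the centre of its foot on the rim, 182 mm above the bench; graspable from 3 to 54 mm above it, z up. Spins freely on its own pin, so a hand holding it can go round in circles without turning
- wheel_left (a joint): opening of the left valve in rad: 0 = shut on its hard stop, growing as the wheel turns counter-clockwise seen from above (6.283 a turn, at most 26); clockwise closes. Friction makes it stay where it is left; about 3.5 N at the handle turns it. At the start 2 to 9 rad open
- axis_right (a point): point on the vertical axis of the right bay's valve, at the height of its wheel rim's centre, 175 mm above the bench. The green handwheel there has a level rim 124 mm in outer diameter (bar 14 mm thick, top 182 mm above the bench); the steel stem shows above its hub to at most 212 mm above the bench and rises 4 mm per turn of opening
- handle_right: black upright revolving crank handle of the right valve's wheel, 19 mm in diameter, standing on the rim 55 mm from the valve axis. Origin at the centre of its foot on the rim, 182 mm above the bench; graspable from 3 to 54 mm above it, z up. Spins freely on its own pin, so a hand holding it can go round in circles without turning
- wheel_right (a joint): opening of the right valve in rad: 0 = shut on its hard stop, growing as the wheel turns counter-clockwise seen from above (6.283 a turn, at most 26); clockwise closes. Friction makes it stay where it is left; about 3.5 N at the handle turns it. At the start 2 to 9 rad open
- chipping_hammer: chipping hammer lying flat, wooden shaft 220 mm along its x, steel head across its front end; bystander
- wire_brush: wire brush lying bristles down, wooden back 260 x 28 mm along its x, 36 mm high; bystander
- magnet_square: yellow triangular magnetic welding square lying flat, about 115 mm sides, 20 mm thick; bystander
- spray_can: upright blue spray can, 66 mm across, 190 mm high, origin at the centre of its foot; bystander
- locking_clamp: steel locking C-clamp pliers lying flat, about 310 mm long along its x, 20 mm thick; bystander
- angle_grinder: grey angle grinder lying on the bench, about 300 mm long along its x, 90 mm high, origin on the bench under its disc; bystander

How it is judged:
On the way:
1. the valve of the stainless spool's bay is shut on its stop (within 0.1 rad) (((y of stainless_spool in the frame of station above 0.2 m and value of joint wheel_left below 0.1 rad) or (y of stainless_spool in the frame of station below -0.2 m and value of joint wheel_right below 0.1 rad))), for 0.1 s.
At the end, for the whole second after the job is handed in: The valve in whose bay the stainless spool lies has been shut on its stop and now stands two turns open (12.57 rad, within 0.25 rad, i.e. 14 degrees), not turning, with its crank handle gripped: finger force on the handle above 3 N and the handle's axis within 15 mm of the grasp point (((y of stainless_spool in the frame of station above 0.2 m and value of joint wheel_left between 12.316 and 12.816 rad and velocity of joint wheel_left between -0.1 and 0.1 rad/s and contact force between the fingers and handle_left above 3 N and horizontal distance between the grasp point and handle_left below 0.015 m) or (y of stainless_spool in the frame of station below -0.2 m and value of joint wheel_right between 12.316 and 12.816 rad and velocity of joint wheel_right between -0.1 and 0.1 rad/s and contact force between the fingers and handle_right above 3 N and horizontal distance between the grasp point and handle_right below 0.015 m))); the arm keeps its last pose, push and grip.
It fails at once if the carbon-steel bay's valve is turned (its handle moves more than 15 mm) ((y of stainless_spool in the frame of station above 0.2 m and distance of handle_right from where it was at the start of the episode above 0.015 m) or (y of stainless_spool in the frame of station below -0.2 m and distance of handle_left from where it was at the start of the episode above 0.015 m)).
It fails at once if a pipe spool is shifted by more than 15 mm (distance of any of stainless_spool, carbon_spool from where it was at the start of the episode above 0.015 m).
It fails at once if a tool or can on the bench is shifted by more than 30 mm (distance of any of chipping_hammer, wire_brush, magnet_square, spray_can, locking_clamp, angle_grinder from where it was at the start of the episode above 0.03 m).
It also fails if it takes over 67 s, if anything falls off the work surface, if the arm or the gripper's body presses on something with over 40 N, if the wrist force passes 120 N, or if a joint passes its speed limit or range.

## Robot

A 7-joint arm with a two-finger parallel gripper is mounted at the origin on the work surface. World frame = base frame: x ahead of the robot, y to its left, z up, the work surface at z = 0. Lengths are in m, angles in rad, forces in N, time in s.
With the tool pointing down it reaches from about 0.425 to 0.925 m from the base axis. Payload 6.8 kg.
Tool frame: the origin (TCP) lies at the very end of the fingers, on their centre line; the grasp point (between the pads) lies 19 mm behind it (r.hold_point_z is the z of the grasp point in the tool frame, in m); z points along the fingers, y is the direction in which the jaws open and shut (so a half turn about z gives the same grasp; the last joint's range is limited). The gripper opens to 85 mm and grips with 20 to 120 N. Pads are 22 mm wide; open, the fingers measure 114 mm over their backs; the gripper's body (76 mm by 85 mm) begins 54 mm behind the grasp point. The pads swing forward as they close: fully open they stand 13 mm farther back than shut.
Start: joints at [1.202, 0.477, 0.022, 1.555, -0.011, 1.109, -0.083], TCP at [0.174, -0.652, 0.231] pointing down, gripper open.
Joint ranges: [-2.96, 2.96], [-0.34, 2.1], [-1.41, 1.46], [0.24, 2.44], [-1.37, 4.51], [0.17, 1.92], [-2.96, 2.96]. Speed limits (rad/s): [2.39, 2.39, 3.14, 3.14, 3.14, 3.14, 3.14].

## Interface

Orientations are given as [roll, pitch, yaw] about the fixed x, y, z axes, in that order (R = Rz(yaw) Ry(pitch) Rx(roll)).
In Python, from station import monitor, cams, order, r gives the robot as it stands.
- The arm moves only by the tool arm_command, never from a script. Its argument "motion" is a list of rows, each a list of 2 entries, a list of its own where there are three numbers: the shift along the tool's x, y, z in m, then the turn, a rotation vector about the tool's x, y, z in degrees. A call has 1 to 20 rows; each row shifts and turns the pose as measured when the row begins, along the tool's axes as they then stand; what a row does not reach is not made up. A row lasts 1/12 s, in which the tool goes at most 41.7 mm and 7.16 degrees, less where a joint would pass 70% of its speed; a pose out of reach is approached as far as the arm can. A call is refused whole if a number of a shift passes 0.0417 or a number of a turn 7.16, either way. A call with a gripper value outside its range is refused whole. "fingers" is the finger opening in m, from 0 to 0.0854, set as the call begins (left out, the last holds). The fingers move at their own pace and stop on an object; "grip_force" is the grip in N (left out, the last holds). Time passes only in rows, so rows that do not move let the fingers close. It gives the time, the measured TCP pose, the force and the opening at its end, in the units of the state.
- monitor.get_obs(): the state, without advancing time (a new reading comes with each control period).
- cams.grab_frame(name): name is "side" or "top"; returns a dict with "pixels" (384x512x3 uint8, red, green, blue), "z_map" (384x512 float32, m along the optical axis (not along the pixel's ray), 0 where there is no reading), "fx", "fy", "cx", "cy" (pixels), "k1" (the pictures are not rectified: a ray, as slopes to the right and down, at radius r is drawn at 1 + k1 r^2 times it, then the intrinsics apply), "position" and "orientation" of the camera in the world. Camera axes: x right, y down, z forward; pixel columns grow to the right and rows downward; lengths in m; the calibration is good to about 2 mm. A picture is of the moment at which its call begins.
- order.finish_job(): hands the job in, once; it reports no verdict.
The state is a dict: "clock": time; "joints": joint angles; "joint_vel": joint speeds; "joint_torque": joint torques, N m; "position": TCP position; "tool_rot": TCP orientation; "force": force on the tool from outside, world axes, zero at the start; "wrist_torque": the same for the moment, N m; "grip_width": finger opening in m.
Only numpy, scipy, OpenCV 4.12 (cv2) and the standard library are available. Lean on these libraries where they do the work, as an engineer would, in place of code of your own. Each camera call takes 0.05 s, during which the arm holds its last target.

## Working session

There is one attempt and no reset: what is moved stays moved. The work goes in short steps, Python scripts to look and compute and a tool call to move; the robot and the scene stay as the last step left them, time stands still between calls to the robot, and variables do not carry over. Pictures are saved under pics/ and viewed, and the job is handed in when it is done.

Besides the shell and the picture viewer there is one more tool, called after "Call:" as a command line: name --argument value ..., lists and objects as JSON in quotes. arm_command: Moves the arm, as the interface text tells. Its arguments: {"type":"object","properties":{"motion":{"type":"array"},"fingers":{"type":"number"},"grip_force":{"type":"number"}},"required":["motion"]}

```bash
ls; mkdir -p pics; python3 - <<'E'
from station import monitor,cams,order,r
import cv2
o=monitor.get_obs();print(o); print(r.hold_point_z)
for n in("top","side"):
    f=cams.grab_frame(n);cv2.imwrite(f"pics/{n}0.png",f["pixels"][:,:,::-1])
    print({k:v for k,v in f.items() if k not in("pixels","z_map")})
E
```

```text
pics
{'clock': 0.0, 'joints': array([ 1.20188429,  0.47778472,  0.02237722,  1.55646693, -0.01150678,
        1.10928064, -0.08309888]), 'joint_vel': array([-0.00061377, -0.00116749,  0.00078331, -0.00043609, -0.00038148,
        0.00041578,  0.00056495]), 'joint_torque': array([-2.38246082e-05, -5.96458054e+01,  1.60772435e+00, -2.81195140e+01,
        1.24096207e-02,  9.10982693e-03, -7.42205742e-06]), 'position': array([ 0.17387077, -0.65160848,  0.23033021]), 'tool_rot': array([-3.13978754e+00,  1.45412587e-04,  2.60798398e-01]), 'force': array([ 0.20007736,  0.13444814, -0.20676183]), 'wrist_torque': array([ 0.05578791, -0.00838685, -0.01242693]), 'grip_width': 0.08537006035578983}
-0.0187
{'fx': 456.87784748204075, 'fy': 456.87784748204075, 'cx': 251.07386553115063, 'cy': 189.69062426483416, 'k1': -0.1346286754173074, 'position': array([0.20394656, 0.00172663, 1.66059464]), 'orientation': array([-2.93002884e+00, -4.55037173e-04, -1.52241633e+00])}
{'fx': 387.5706259968944, 'fy': 387.5706259968944, 'cx': 252.27590149850826, 'cy': 188.70815672545476, 'k1': -0.08266291269924134, 'position': array([0.13553224, 0.78812307, 1.24477867]), 'orientation': array([-2.48023137,  0.01496741, -2.66843704])}
```

View pics/top0.png

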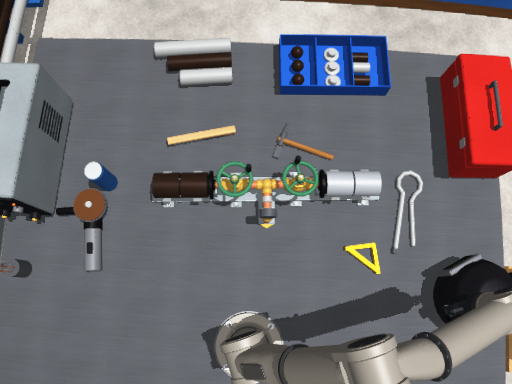

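View pics/side0.png

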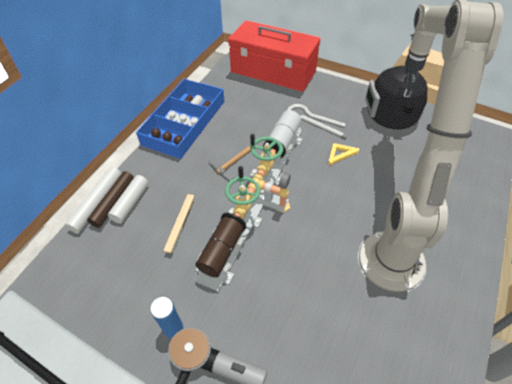

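The stainless spool, at about (350,184) in the top view, lies in the right bay (-y), so the right valve at about (300,179) is the one to turn. Next I'll zoom in and measure.

```bash
cat > h.py <<'E'
import numpy as np,cv2
from scipy.spatial.transform import Rotation as R
def K(f): return np.array([[f["fx"],0,f["cx"]],[0,f["fy"],f["cy"]],[0,0,1.]])
def ray(f,uv):
    d=(np.array(uv,float).reshape(-1,2)-[f["cx"],f["cy"]])/[f["fx"],f["fy"]]
    s=d.copy()
    for _ in range(30): s=d/(1+f["k1"]*(s**2).sum(1,keepdims=True))
    v=np.c_[s,np.ones(len(s))]
    return v@R.from_euler("xyz",f["orientation"]).as_matrix().T
def onz(f,uv,z):
    v=ray(f,uv);p=f["position"];return p+v*((z-p[2])/v[:,2])[:,None]
def proj(f,P):
    M=R.from_euler("xyz",f["orientation"]).as_matrix()
    c=(np.atleast_2d(P)-f["position"])@M; s=c[:,:2]/c[:,2:]
    return s*(1+f["k1"]*(s**2).sum(1,keepdims=True))*[f["fx"],f["fy"]]+[f["cx"],f["cy"]]
def green(f):
    h=cv2.cvtColor(f["pixels"],cv2.COLOR_RGB2HSV)
    return cv2.inRange(h,(60,90,40),(88,255,255))
E
python3 - <<'E'
from station import cams
import numpy as np,cv2
from h import *
F={}
for n in("top","side"):
    f=cams.grab_frame(n);np.save(f"f_{n}.npy",f,allow_pickle=True)
    m=green(f)
    c=cv2.connectedComponentsWithStats(m)
    for i in range(1,c[0]):
        if c[2][i][4]>60:
            pts=np.argwhere(c[1]==i)[:,::-1]
            w=onz(f,pts,0.178)
            ctr,rad=cv2.minEnclosingCircle(w[:,:2].astype(np.float32))
            hull=cv2.convexHull(w[:,:2].astype(np.float32)); e=cv2.fitEllipse(hull)
            print(n,c[2][i],ctr,rad,e)
f=np.load("f_top.npy",allow_pickle=True).item()
cv2.imwrite("pics/ztop.png",cv2.resize(f["pixels"][140:230,205:335,::-1],None,fx=6,fy=6,interpolation=cv2.INTER_CUBIC))
f=np.load("f_side.npy",allow_pickle=True).item()
cv2.imwrite("pics/zside.png",cv2.resize(f["pixels"][120:220,210:310,::-1],None,fx=6,fy=6,interpolation=cv2.INTER_CUBIC))
E
```

```text
top [216 161  37  36 446] (0.5580122470855713, 0.0745658352971077) 0.06159541755914688 ((0.5576035976409912, 0.07463231682777405), (0.11985885351896286, 0.12188199907541275), 68.2018814086914)
top [282 161  37  35 463] (0.5711135864257812, -0.14500203728675842) 0.06153188645839691 ((0.5702325105667114, -0.1452273279428482), (0.12036830186843872, 0.12107434123754501), 5.2873406410217285)
side [263 139  17  15  63] (0.5553694367408752, -0.1615181863307953) 0.04151996597647667 ((0.5586559772491455, -0.1577228307723999), (0.06277093291282654, 0.08325032144784927), 51.42045593261719)
```

View pics/ztop.png

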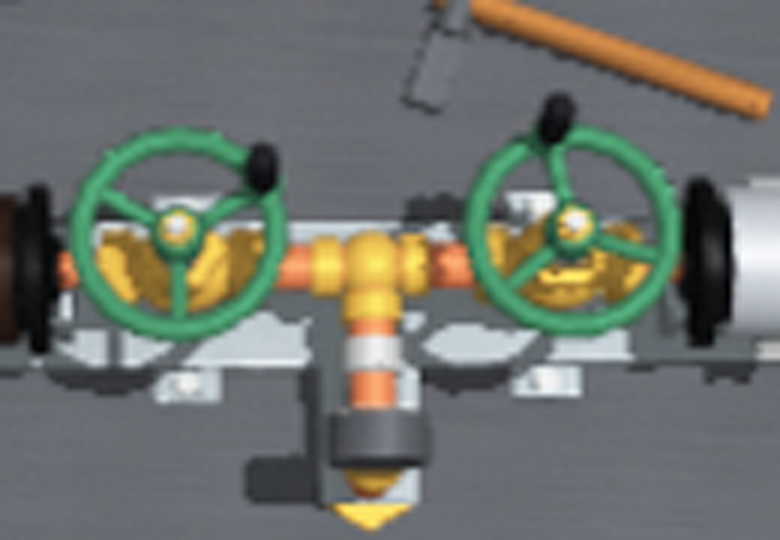

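View pics/zside.png

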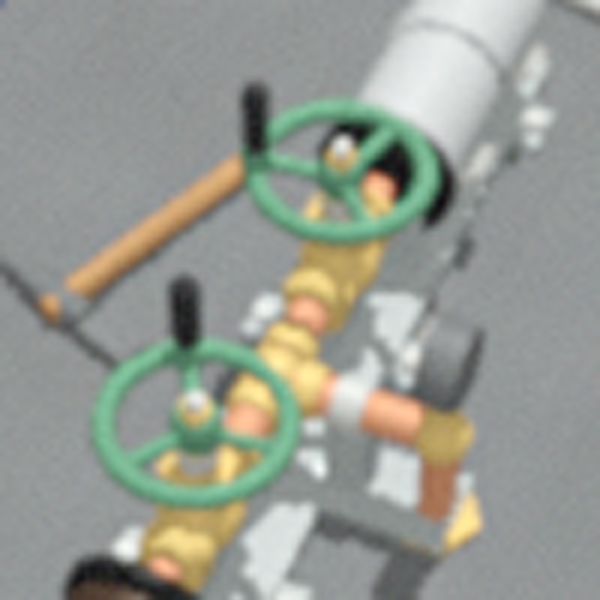

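The handles are the black blobs at about zoom (557,117) on the right wheel and (262,168) on the left. I'll measure the right handle.

```bash
python3 - <<'E'
import numpy as np,cv2
from h import *
ax=np.array([0.5703,-0.1451])
for n,box in(("top",(285,150,306,170)),("side",(248,130,258,150))):
    f=np.load(f"f_{n}.npy",allow_pickle=True).item()
    x0,y0,x1,y1=box
    m=np.zeros((384,512),bool); m[y0:y1,x0:x1]=f["pixels"][y0:y1,x0:x1].max(2)<60
    p=np.argwhere(m)[:,::-1]; print(n,len(p),p.mean(0),p.min(0),p.max(0))
    c=p.mean(0)
    for z in(0.182,0.212,0.24): print(z,onz(f,c,z)[0])
# match: handle at angle a, project foot/top both views
for a in range(-20,50,5):
    h=ax+0.055*np.array([np.cos(np.radians(a)),np.sin(np.radians(a))])
    s=[]
    for n in("top","side"):
        f=np.load(f"f_{n}.npy",allow_pickle=True).item()
        s.append(proj(f,[[*h,.212]])[0].round(1))
    print(a,h.round(4),s)
E
```

```text
top 39 [296.94871795 159.71794872] [294 156] [300 164]
0.182 [ 0.63166874 -0.13275086  0.182     ]
0.212 [ 0.62299046 -0.13002237  0.212     ]
0.24 [ 0.61489072 -0.12747579  0.24      ]
side 26 [252.03846154 139.84615385] [251 136] [253 144]
0.182 [ 0.63636635 -0.15325857  0.182     ]
0.212 [ 0.62222886 -0.12668535  0.212     ]
0.24 [ 0.60903387 -0.10188368  0.24      ]
-20 [ 0.622  -0.1639] [array([307.2, 160.5]), array([256.6, 133.6])]
-15 [ 0.6234 -0.1593] [array([305.8, 160. ]), array([255.7, 134.3])]
-10 [ 0.6245 -0.1547] [array([304.4, 159.7]), array([254.9, 135. ])]
-5 [ 0.6251 -0.1499] [array([303. , 159.4]), array([254.2, 135.7])]
0 [ 0.6253 -0.1451] [array([301.5, 159.3]), array([253.5, 136.5])]
5 [ 0.6251 -0.1403] [array([300.1, 159.3]), array([253. , 137.3])]
10 [ 0.6245 -0.1355] [array([298.6, 159.4]), array([252.6, 138.2])]
15 [ 0.6234 -0.1309] [array([297.2, 159.6]), array([252.3, 139. ])]
20 [ 0.622  -0.1263] [array([295.8, 160. ]), array([252. , 139.9])]
25 [ 0.6201 -0.1219] [array([294.5, 160.4]), array([251.9, 140.8])]
30 [ 0.6179 -0.1176] [array([293.1, 161. ]), array([252. , 141.8])]
35 [ 0.6154 -0.1136] [array([291.9, 161.7]), array([252.1, 142.7])]
40 [ 0.6124 -0.1097] [array([290.7, 162.5]), array([252.3, 143.6])]
45 [ 0.6092 -0.1062] [array([289.6, 163.4]), array([252.6, 144.5])]
```

Call:
arm_command --motion '[[[0,0,-0.035],[0,0,0]],[[0,0,-0.035],[0,0,0]],[[0.03,-0.0205,0],[0,0,0]],[[0.03,-0.0205,0],[0,0,0]],[[0.03,-0.0205,0],[0,0,0]],[[0.03,-0.0205,0],[0,0,0]],[[0.03,-0.0205,0],[0,0,0]],[[0.03,-0.0205,0],[0,0,0]],[[0.03,-0.0205,0],[0,0,0]],[[0.03,-0.0205,0],[0,0,0]],[[0.03,-0.0205,0],[0,0,0]],[[0.03,-0.0205,0],[0,0,0]],[[0.03,-0.0205,0],[0,0,0]],[[0.03,-0.0205,0],[0,0,0]],[[0.03,-0.0205,0],[0,0,0]],[[0.03,-0.0205,0],[0,0,0]],[[0.03,-0.0205,0],[0,0,0]]]' --fingers 0.0854 --grip_force 60

```text
clock: 1.62
position: [0.5368, -0.2298, 0.3001]
tool_rot: [-3.14, 0.006, 0.24]
force: [0.8, -0.4, 0.1]
grip_width: 0.0856
```

```bash
cat > t.py <<'E'
# tool-frame shift to world target given as argv x y z; also angle about the axis
import sys,numpy as np
from scipy.spatial.transform import Rotation as R
from station import monitor
o=monitor.get_obs(); M=R.from_euler("xyz",o["tool_rot"]).as_matrix()
print(o["clock"],o["position"].round(4),o["tool_rot"].round(3),o["grip_width"].round(4),"F",o["force"].round(1))
print("J",o["joints"].round(2))
AX=np.array([0.5703,-0.1451])
d=(o["position"]-M[:,2]*0.0187)[:2]-AX
print("r",np.hypot(*d),"ang",np.degrees(np.arctan2(d[1],d[0])))
if len(sys.argv)>3: print("tool shift",(M.T@(np.array(sys.argv[1:4],float)-o["position"])).round(4))
print("tilt",np.degrees(np.arccos(-M[2,2])))
E
python3 t.py 0.6228 -0.1295 0.30
```

```text
Traceback (most recent call last):
  File "t.py", line 6, in <module>
    print(o["clock"],o["position"].round(4),o["tool_rot"].round(3),o["grip_width"].round(4),"F",o["force"].round(1))
                                                                   ^^^^^^^^^^^^^^^^^^^^^
AttributeError: 'float' object has no attribute 'round'
```

```bash
sed -i 's/o\["grip_width"\].round(4)/round(o["grip_width"],4)/' t.py; python3 t.py 0.6228 -0.1295 0.30
```

```text
1.6167 [ 0.5368 -0.2298  0.3001] [-3.14   0.006  0.24 ] 0.0856 F [ 0.8 -0.4  0.1]
J [ 0.49  0.29 -0.24  1.68  0.08  1.19 -1.1 ]
r 0.09106574522655679 ang -111.49093707429361
tool shift [ 0.1074 -0.077  -0.0005]
tilt 0.36449385297486264
```

Call:
arm_command --motion '[[[0.027,-0.0193,0],[0,0,0]],[[0.027,-0.0193,0],[0,0,0]],[[0.027,-0.0193,0],[0,0,0]],[[0.026,-0.019,0],[0,0,0]],[[0,0,0],[0,0,0]]]'

```text
clock: 2.03
position: [0.6293, -0.1146, 0.2986]
tool_rot: [-3.135, 0.004, 0.25]
force: [-0.1, 2.0, 0.2]
grip_width: 0.0854
```

```bash
python3 t.py 0.6228 -0.1295 0.20; python3 - <<'E'
from station import cams
import cv2,numpy as np
a=[]
for n,b in(("top",(120,230,230,360)),("side",(70,180,210,340))):
    f=cams.grab_frame(n);a.append(cv2.resize(f["pixels"][b[0]:b[1],b[2]:b[3],::-1],(520,440),interpolation=cv2.INTER_CUBIC)[:, :390])
cv2.imwrite("pics/z1.png",np.hstack(a))
E
```

```text
2.0333 [ 0.6293 -0.1146  0.2986] [-3.135  0.004  0.25 ] 0.0854 F [-0.1  2.   0.2]
J [ 0.3   0.39 -0.29  1.54  0.11  1.23 -1.33]
r 0.066458486845127 ang 27.195357633127454
tool shift [-0.0096  0.0134  0.0986]
tilt 0.4240791427863575
```

View pics/z1.png

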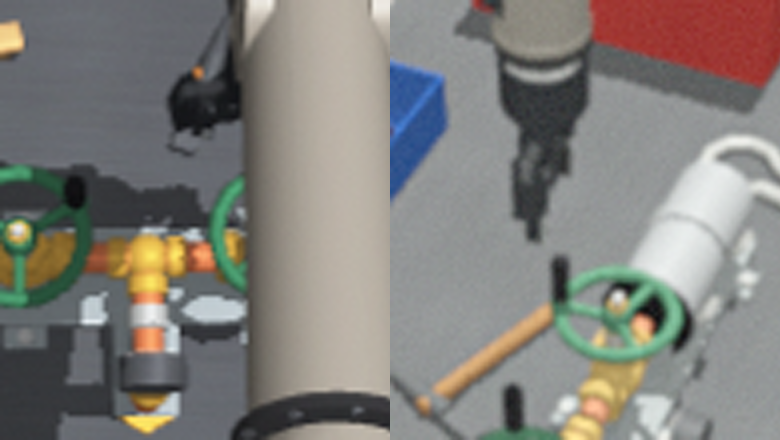

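The side view shows the gripper above the right handle, whose top is at (560,260), and the left wheel is untouched. The arm overshot by 16 mm, so I'll correct that and then descend.

Call:
arm_command --motion '[[[-0.005,0.007,0],[0,0,0]],[[-0.005,0.006,0],[0,0,0]],[[0,0,0],[0,0,0]],[[0,0,0],[0,0,0]]]'

```text
clock: 2.47
position: [0.6164, -0.1437, 0.2982]
tool_rot: [-3.141, 0.01, 0.237]
force: [-0.2, 0.5, 0.3]
grip_width: 0.0853
```

```bash
python3 t.py 0.6228 -0.1295 0.20
```

```text
2.4667 [ 0.6164 -0.1437  0.2982] [-3.141  0.01   0.237] 0.0853 F [-0.2  0.5  0.3]
J [ 0.34  0.38 -0.28  1.56  0.11  1.23 -1.3 ]
r 0.04627151526557074 ang 1.7689082551106996
tool shift [ 0.0106 -0.0123  0.0981]
tilt 0.5850513818314899
```

Call:
arm_command --motion '[[[0,0,0],[0,0,0]],[[0,0,0],[0,0,0]],[[0,0,0],[0,0,0]]]'

```text
clock: 2.72
position: [0.615, -0.1473, 0.2987]
tool_rot: [3.141, 0.01, 0.231]
force: [-0.0, -0.6, 0.0]
grip_width: 0.0853
```

```bash
python3 t.py 0.6228 -0.1295 0.20; python3 -c "
from station import monitor;print(monitor.get_obs()['joint_vel'].round(3))"
```

```text
2.7167 [ 0.615  -0.1473  0.2987] [3.141 0.01  0.231] 0.0853 F [-0.  -0.6  0. ]
J [ 0.34  0.38 -0.28  1.56  0.11  1.23 -1.3 ]
r 0.04494762294489399 ang -2.709343155207651
tool shift [ 0.0127 -0.0156  0.0986]
tilt 0.5866502731849387
[ 0.008 -0.004  0.002  0.004 -0.002  0.001  0.   ]
```

Call:
arm_command --motion '[[[0.006,-0.007,0.0],[0,0,0]],[[0,0,0],[0,0,0]],[[0,0,0],[0,0,0]],[[0,0,0],[0,0,0]],[[0,0,0],[0,0,0]]]'

```text
clock: 3.13
position: [0.6201, -0.137, 0.2988]
tool_rot: [3.141, 0.01, 0.233]
force: [-0.5, 0.2, 0.7]
grip_width: 0.0855
```

```bash
python3 t.py 0.6228 -0.1295 0.20; python3 -c "
from station import monitor;print(monitor.get_obs()['joint_vel'].round(3))"
```

```text
3.1333 [ 0.6201 -0.137   0.2988] [3.141 0.01  0.233] 0.0855 F [-0.5  0.2  0.7]
J [ 0.33  0.38 -0.28  1.55  0.11  1.23 -1.31]
r 0.050599476417479215 ang 9.302574171206922
tool shift [ 0.0053 -0.0067  0.0988]
tilt 0.546366934340004
[-0.009 -0.    -0.003 -0.    -0.002 -0.001  0.   ]
```

Call:
arm_command --motion '[[[0.0042,-0.0054,0.01],[0,0,0]],[[0,0,0.015],[0,0,0]],[[0,0,0.015],[0,0,0]],[[0,0,0.015],[0,0,0]],[[0,0,0.015],[0,0,0]],[[0,0,0.005],[0,0,0]],[[0,0,0],[0,0,0]],[[0,0,0],[0,0,0]]]'

```text
clock: 3.8
position: [0.6233, -0.1264, 0.2174]
tool_rot: [-3.14, 0.009, 0.236]
force: [-0.0, -0.4, -0.6]
grip_width: 0.0853
```

```bash
python3 t.py 0.6228 -0.1295 0.198
```

```text
3.8 [ 0.6233 -0.1264  0.2174] [-3.14   0.009  0.236] 0.0853 F [-0.  -0.4 -0.6]
J [ 0.31  0.45 -0.28  1.65  0.14  1.08 -1.35]
r 0.05640755855877901 ang 19.42535183623655
tool shift [-0.0011  0.003   0.0194]
tilt 0.519115545014756
```

Call:
arm_command --motion '[[[0,0.0015,0.01],[0,0,0]],[[0,0,0.008],[0,0,0]],[[0,0,0],[0,0,0]],[[0,0,0],[0,0,0]]]'

```text
clock: 4.13
position: [0.6249, -0.1278, 0.1996]
tool_rot: [3.141, 0.006, 0.236]
force: [0.2, 0.4, 0.2]
grip_width: 0.0852
```

```bash
python3 t.py 0.6228 -0.1295 0.198;  python3 - <<'E'
from station import cams
import cv2,numpy as np
f=cams.grab_frame("side");cv2.imwrite("pics/z2.png",cv2.resize(f["pixels"][70:180,210:340,::-1],(780,660)[:2] and (709,600),interpolation=cv2.INTER_CUBIC))
E
```

```text
4.1333 [ 0.6249 -0.1278  0.1996] [3.141 0.006 0.236] 0.0852 F [0.2 0.4 0.2]
J [ 0.31  0.46 -0.28  1.66  0.15  1.04 -1.35]
r 0.057391019770169346 ang 17.543634788253414
tool shift [-0.0024  0.0011  0.0016]
tilt 0.3281546371749465
```

View pics/z2.png

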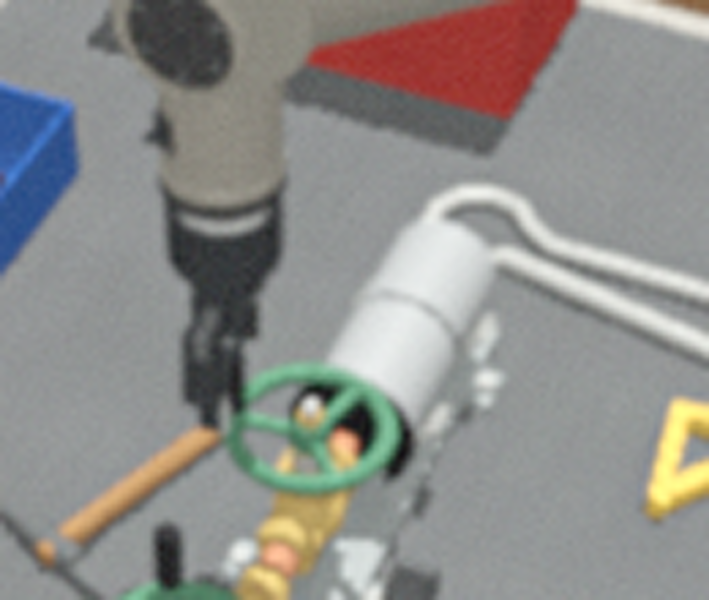

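The handle at about (238,385) stands between the fingers, so I'll close the gripper.

Call:
arm_command --motion '[[[-0.002,0,0],[0,0,0]],[[0,0,0],[0,0,0]],[[0,0,0],[0,0,0]],[[0,0,0],[0,0,0]],[[0,0,0],[0,0,0]],[[0,0,0],[0,0,0]],[[0,0,0],[0,0,0]],[[0,0,0],[0,0,0]]]' --fingers 0.0 --grip_force 60

```text
clock: 4.85
position: [0.6238, -0.1294, 0.2017]
tool_rot: [3.139, 0.003, 0.235]
force: [0.7, 0.2, 0.6]
grip_width: 0.0178
```

```bash
python3 t.py 0.6228 -0.1295 0.198;  python3 - <<'E'
from station import cams
import cv2,numpy as np
f=cams.grab_frame("side");cv2.imwrite("pics/z3.png",cv2.resize(f["pixels"][70:180,210:340,::-1],(709,600),interpolation=cv2.INTER_CUBIC))
E
```

```text
4.85 [ 0.6238 -0.1294  0.2017] [3.139e+00 3.000e-03 2.350e-01] 0.0178 F [0.7 0.2 0.6]
J [ 0.31  0.46 -0.28  1.66  0.15  1.04 -1.35]
r 0.055797439106951834 ang 16.38077891985425
tool shift [-0.001  -0.0002  0.0037]
tilt 0.1964033559332228
```

View pics/z3.png

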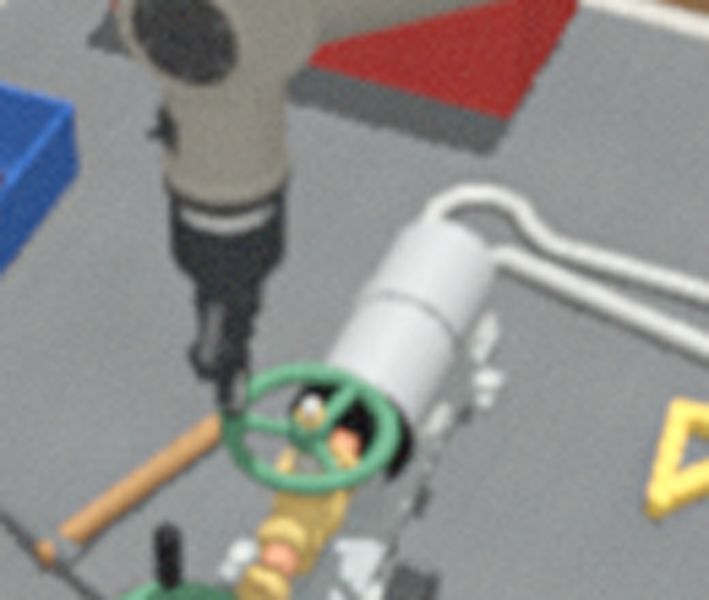

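```bash
cat > arc.py <<'E'
# work out tool-frame steps: arc.py step_deg n  (negative = clockwise); prints rows
import sys,numpy as np,json
from scipy.spatial.transform import Rotation as R
from station import monitor
o=monitor.get_obs(); M=R.from_euler("xyz",o["tool_rot"]).as_matrix()
AX=np.array([0.5703,-0.1451]); st=float(sys.argv[1]); n=int(sys.argv[2]); lead=float(sys.argv[3]) if len(sys.argv)>3 else 0
p=o["position"]-M[:,2]*0.0187; d=p[:2]-AX; a0=np.degrees(np.arctan2(d[1],d[0])); r=np.hypot(*d)
print("t",round(o["clock"],2),"ang",round(a0,1),"r",round(r,4),"z",o["position"][2].round(4),"F",o["force"].round(1),"w",round(o["grip_width"],4),"yaw",o["tool_rot"][2].round(3),"J7",o["joints"][6].round(2))
a=np.radians(a0+lead+st*np.arange(n+1)); P=np.c_[np.cos(a),np.sin(a)]*0.055
D=np.diff(P,axis=0); 
T=(np.c_[D,np.zeros(n)]@M)
zc=o["position"][2]-0.200
E=R.from_matrix(M.T@R.from_euler("xyz",[np.pi,0,0.24]).as_matrix()).as_rotvec(degrees=True)
print("turn to nominal, tool axes",E.round(2),"z corr",round(zc,4))
print(json.dumps([[[round(x,4) for x in t[:2]]+[0],[0,0,0]] for t in T.tolist()]))
E
python3 arc.py -8 12 -4
```

```text
t 4.9 ang 16.4 r 0.0558 z 0.2017 F [ 1.  -0.9  0.1] w 0.0175 yaw 0.235 J7 -1.35
turn to nominal, tool axes [ 0.12  0.16 -0.31] z corr 0.0017
[[[-0.0007, 0.0076, 0], [0, 0, 0]], [[-0.0017, 0.0075, 0], [0, 0, 0]], [[-0.0028, 0.0072, 0], [0, 0, 0]], [[-0.0037, 0.0067, 0], [0, 0, 0]], [[-0.0046, 0.0061, 0], [0, 0, 0]], [[-0.0054, 0.0054, 0], [0, 0, 0]], [[-0.0061, 0.0046, 0], [0, 0, 0]], [[-0.0067, 0.0037, 0], [0, 0, 0]], [[-0.0072, 0.0027, 0], [0, 0, 0]], [[-0.0075, 0.0017, 0], [0, 0, 0]], [[-0.0076, 0.0007, 0], [0, 0, 0]], [[-0.0077, -0.0004, 0], [0, 0, 0]]]
```

Call:
arm_command --motion '[[[-0.0007,0.0076,0.001],[0,0,0]],[[-0.0017,0.0075,0],[0,0,0]],[[-0.0028,0.0072,0],[0,0,0]],[[-0.0037,0.0067,0],[0,0,0]],[[-0.0046,0.0061,0],[0,0,0]],[[-0.0054,0.0054,0],[0,0,0]],[[-0.0061,0.0046,0],[0,0,0]],[[-0.0067,0.0037,0],[0,0,0]]]'

```text
clock: 5.57
position: [0.6171, -0.1766, 0.2018]
tool_rot: [-3.14, -0.024, 0.249]
force: [8.2, -0.9, -2.4]
grip_width: 0.0176
```

```bash
python3 arc.py -10 12 -4
```

```text
t 5.57 ang -34.3 r 0.0561 z 0.2018 F [ 8.2 -0.9 -2.4] w 0.0176 yaw 0.249 J7 -1.25
turn to nominal, tool axes [-0.12 -1.37  0.52] z corr 0.0018
[[[-0.0081, 0.0051, 0], [0, 0, 0]], [[-0.0089, 0.0037, 0], [0, 0, 0]], [[-0.0094, 0.0021, 0], [0, 0, 0]], [[-0.0096, 0.0004, 0], [0, 0, 0]], [[-0.0095, -0.0013, 0], [0, 0, 0]], [[-0.0091, -0.0029, 0], [0, 0, 0]], [[-0.0085, -0.0044, 0], [0, 0, 0]], [[-0.0076, -0.0058, 0], [0, 0, 0]], [[-0.0065, -0.0071, 0], [0, 0, 0]], [[-0.0051, -0.0081, 0], [0, 0, 0]], [[-0.0037, -0.0089, 0], [0, 0, 0]], [[-0.0021, -0.0094, 0], [0, 0, 0]]]
```

```bash
sed -i 's/^T=(np.c_\[D/T=1.25*(np.c_[D/' arc.py; python3 arc.py -8 16 -2
```

```text
t 5.57 ang -34.3 r 0.0561 z 0.2018 F [ 8.2 -0.9 -2.4] w 0.0176 yaw 0.249 J7 -1.25
turn to nominal, tool axes [-0.12 -1.37  0.52] z corr 0.0018
[[[-0.0078, 0.0056, 0], [0, 0, 0]], [[-0.0085, 0.0044, 0], [0, 0, 0]], [[-0.009, 0.0032, 0], [0, 0, 0]], [[-0.0094, 0.0019, 0], [0, 0, 0]], [[-0.0096, 0.0006, 0], [0, 0, 0]], [[-0.0096, -0.0008, 0], [0, 0, 0]], [[-0.0094, -0.0021, 0], [0, 0, 0]], [[-0.009, -0.0034, 0], [0, 0, 0]], [[-0.0084, -0.0046, 0], [0, 0, 0]], [[-0.0077, -0.0057, 0], [0, 0, 0]], [[-0.0068, -0.0067, 0], [0, 0, 0]], [[-0.0058, -0.0076, 0], [0, 0, 0]], [[-0.0047, -0.0083, 0], [0, 0, 0]], [[-0.0035, -0.0089, 0], [0, 0, 0]], [[-0.0022, -0.0093, 0], [0, 0, 0]], [[-0.0009, -0.0095, 0], [0, 0, 0]]]
```

Call:
arm_command --motion '[[[-0.0078,0.0056,0.001],[0,-0.3,0]],[[-0.0085,0.0044,0],[0,-0.3,0]],[[-0.009,0.0032,0],[0,-0.3,0]],[[-0.0094,0.0019,0],[0,-0.3,0]],[[-0.0096,0.0006,0],[0,-0.2,0]],[[-0.0096,-0.0008,0],[0,-0.2,0]],[[-0.0094,-0.0021,0],[0,0,0]],[[-0.009,-0.0034,0],[0,0,0]],[[-0.0084,-0.0046,0],[0,0,0]],[[-0.0077,-0.0057,0],[0,0,0]],[[-0.0068,-0.0067,0],[0,0,0]],[[-0.0058,-0.0076,0],[0,0,0]]]'

```text
clock: 6.57
position: [0.5244, -0.1751, 0.2018]
tool_rot: [-3.132, -0.029, 0.263]
force: [15.7, 5.4, -11.3]
grip_width: 0.0177
```

```bash
python3 arc.py -8 16 -2
```

```text
t 6.57 ang -146.9 r 0.0554 z 0.2018 F [ 15.7   5.4 -11.3] w 0.0177 yaw 0.263 J7 -1.17
turn to nominal, tool axes [-0.56 -1.65  1.35] z corr 0.0018
[[[-0.002, -0.0094, 0], [0, 0, 0]], [[-0.0007, -0.0096, 0], [0, 0, 0]], [[0.0007, -0.0096, 0], [0, 0, 0]], [[0.002, -0.0094, 0], [0, 0, 0]], [[0.0033, -0.009, 0], [0, 0, 0]], [[0.0045, -0.0085, 0], [0, 0, 0]], [[0.0056, -0.0078, 0], [0, 0, 0]], [[0.0067, -0.0069, 0], [0, 0, 0]], [[0.0076, -0.0059, 0], [0, 0, 0]], [[0.0083, -0.0048, 0], [0, 0, 0]], [[0.0089, -0.0036, 0], [0, 0, 0]], [[0.0093, -0.0023, 0], [0, 0, 0]], [[0.0095, -0.001, 0], [0, 0, 0]], [[0.0096, 0.0003, 0], [0, 0, 0]], [[0.0094, 0.0017, 0], [0, 0, 0]], [[0.0091, 0.003, 0], [0, 0, 0]]]
```

```bash
sed -i 's/^T=1.25/T=1.1/' arc.py; python3 arc.py -9 16 -3
```

```text
t 6.57 ang -146.9 r 0.0554 z 0.2018 F [ 15.7   5.4 -11.3] w 0.0177 yaw 0.263 J7 -1.17
turn to nominal, tool axes [-0.56 -1.65  1.35] z corr 0.0018
[[[-0.0017, -0.0093, 0], [0, 0, 0]], [[-0.0003, -0.0095, 0], [0, 0, 0]], [[0.0012, -0.0094, 0], [0, 0, 0]], [[0.0027, -0.0091, 0], [0, 0, 0]], [[0.0041, -0.0086, 0], [0, 0, 0]], [[0.0054, -0.0078, 0], [0, 0, 0]], [[0.0065, -0.0069, 0], [0, 0, 0]], [[0.0075, -0.0058, 0], [0, 0, 0]], [[0.0083, -0.0045, 0], [0, 0, 0]], [[0.0089, -0.0032, 0], [0, 0, 0]], [[0.0093, -0.0017, 0], [0, 0, 0]], [[0.0095, -0.0003, 0], [0, 0, 0]], [[0.0094, 0.0012, 0], [0, 0, 0]], [[0.0091, 0.0027, 0], [0, 0, 0]], [[0.0086, 0.0041, 0], [0, 0, 0]], [[0.0078, 0.0054, 0], [0, 0, 0]]]
```

Call:
arm_command --motion '[[[-0.0017,-0.0093,0],[0,-0.2,0.2]],[[-0.0003,-0.0095,0],[0,-0.2,0.2]],[[0.0012,-0.0094,0],[0,-0.2,0.2]],[[0.0027,-0.0091,0],[0,-0.2,0.2]],[[0.0041,-0.0086,0],[0,-0.2,0.2]],[[0.0054,-0.0078,0],[0,-0.2,0.2]],[[0.0065,-0.0069,0],[0,-0.2,0]],[[0.0075,-0.0058,0],[0,-0.2,0]],[[0.0083,-0.0045,0],[0,0,0]],[[0.0089,-0.0032,0],[0,0,0]],[[0.0093,-0.0017,0],[0,0,0]]]'

```text
clock: 7.48
position: [0.5386, -0.1022, 0.2016]
tool_rot: [3.14, 0.029, 0.227]
force: [-8.8, 6.0, 10.9]
grip_width: 0.0174
```

```bash
python3 arc.py -9 16 -3
```

```text
t 7.48 ang 125.9 r 0.0532 z 0.2016 F [-8.8  6.  10.9] w 0.0174 yaw 0.227 J7 -1.39
turn to nominal, tool axes [ 0.1   1.65 -0.75] z corr 0.0016
[[[0.0091, -0.0025, 0], [0, 0, 0]], [[0.0094, -0.0011, 0], [0, 0, 0]], [[0.0095, 0.0004, 0], [0, 0, 0]], [[0.0093, 0.0019, 0], [0, 0, 0]], [[0.0089, 0.0033, 0], [0, 0, 0]], [[0.0082, 0.0047, 0], [0, 0, 0]], [[0.0074, 0.0059, 0], [0, 0, 0]], [[0.0064, 0.007, 0], [0, 0, 0]], [[0.0052, 0.0079, 0], [0, 0, 0]], [[0.0039, 0.0086, 0], [0, 0, 0]], [[0.0025, 0.0092, 0], [0, 0, 0]], [[0.0011, 0.0094, 0], [0, 0, 0]], [[-0.0004, 0.0095, 0], [0, 0, 0]], [[-0.0019, 0.0093, 0], [0, 0, 0]], [[-0.0033, 0.0089, 0], [0, 0, 0]], [[-0.0047, 0.0083, 0], [0, 0, 0]]]
```

Call:
arm_command --motion '[[[0.0091,-0.0025,0],[0,0.3,-0.1]],[[0.0094,-0.0011,0],[0,0.3,-0.1]],[[0.0095,0.0004,0],[0,0.3,-0.1]],[[0.0093,0.0019,0],[0,0.2,-0.1]],[[0.0089,0.0033,0],[0,0.2,0]],[[0.0082,0.0047,0],[0,0.2,0]],[[0.0074,0.0059,0],[0,0,0]],[[0.0064,0.007,0],[0,0,0]],[[0.0052,0.0079,0],[0,0,0]],[[0.0039,0.0086,0],[0,0,0]],[[0.0025,0.0092,0],[0,0,0]]]'

```text
clock: 8.4
position: [0.621, -0.1226, 0.2016]
tool_rot: [-3.135, 0.016, 0.242]
force: [-2.4, 2.9, 3.6]
grip_width: 0.0178
```

```bash
python3 arc.py -9 16 -3
```

```text
t 8.4 ang 23.8 r 0.0558 z 0.2016 F [-2.4  2.9  3.6] w 0.0178 yaw 0.242 J7 -1.36
turn to nominal, tool axes [-0.39  0.92  0.09] z corr 0.0016
[[[0.0004, 0.0095, 0], [0, 0, 0]], [[-0.0011, 0.0094, 0], [0, 0, 0]], [[-0.0025, 0.0091, 0], [0, 0, 0]], [[-0.0039, 0.0086, 0], [0, 0, 0]], [[-0.0052, 0.0079, 0], [0, 0, 0]], [[-0.0064, 0.007, 0], [0, 0, 0]], [[-0.0074, 0.0059, 0], [0, 0, 0]], [[-0.0083, 0.0047, 0], [0, 0, 0]], [[-0.0089, 0.0033, 0], [0, 0, 0]], [[-0.0093, 0.0019, 0], [0, 0, 0]], [[-0.0095, 0.0004, 0], [0, 0, 0]], [[-0.0094, -0.0011, 0], [0, 0, 0]], [[-0.0091, -0.0025, 0], [0, 0, 0]], [[-0.0086, -0.0039, 0], [0, 0, 0]], [[-0.0079, -0.0052, 0], [0, 0, 0]], [[-0.007, -0.0064, 0], [0, 0, 0]]]
```

Call:
arm_command --motion '[[[0.0004,0.0095,0],[0,0.2,0]],[[-0.0011,0.0094,0],[0,0.2,0]],[[-0.0025,0.0091,0],[0,0.2,0]],[[-0.0039,0.0086,0],[0,0,0]],[[-0.0052,0.0079,0],[0,0,0]],[[-0.0064,0.007,0],[0,0,0]],[[-0.0074,0.0059,0],[0,0,0]],[[-0.0083,0.0047,0],[0,0,0]],[[-0.0089,0.0033,0],[0,0,0]]]'

```text
clock: 9.15
position: [0.626, -0.1428, 0.2018]
tool_rot: [-3.085, -0.068, 0.29]
force: [29.3, 14.4, -17.0]
grip_width: 0.0172
```

```bash
python3 arc.py -9 16 -3
```

```text
t 9.15 ang 0.9 r 0.0547 z 0.2018 F [ 29.3  14.4 -17. ] w 0.0172 yaw 0.29 J7 -1.21
turn to nominal, tool axes [-3.36 -3.84  2.97] z corr 0.0018
[[[-0.0037, 0.0087, 0], [0, 0, 0]], [[-0.005, 0.008, 0], [0, 0, 0]], [[-0.0062, 0.0071, 0], [0, 0, 0]], [[-0.0073, 0.006, 0], [0, 0, 0]], [[-0.0081, 0.0048, 0], [0, 0, 0]], [[-0.0088, 0.0035, 0], [0, 0, 0]], [[-0.0092, 0.0021, 0], [0, 0, 0]], [[-0.0095, 0.0006, 0], [0, 0, 0]], [[-0.0094, -0.0009, 0], [0, 0, 0]], [[-0.0092, -0.0024, 0], [0, 0, 0]], [[-0.0087, -0.0038, 0], [0, 0, 0]], [[-0.008, -0.0051, 0], [0, 0, 0]], [[-0.0071, -0.0063, 0], [0, 0, 0]], [[-0.0061, -0.0073, 0], [0, 0, 0]], [[-0.0049, -0.0082, 0], [0, 0, 0]], [[-0.0035, -0.0088, 0], [0, 0, 0]]]
```

It has stopped at about 1° with force building up. I'll straighten the tool, press gently clockwise and confirm.

Call:
arm_command --motion '[[[0,0.002,0],[-1.7,-1.9,1.5]],[[0,0.002,0],[-1.7,-1.9,1.5]],[[-0.001,0.004,0],[0,0,0]],[[-0.001,0.004,0],[0,0,0]]]'

```text
clock: 9.48
position: [0.6252, -0.1436, 0.2017]
tool_rot: [-3.128, 0.003, 0.247]
force: [-2.2, 14.4, 3.9]
grip_width: 0.0174
```

```bash
python3 arc.py -9 3 -3;  python3 - <<'E'
from station import cams
import cv2,numpy as np
f=cams.grab_frame("side");np.save("f_stop.npy",f,allow_pickle=True);cv2.imwrite("pics/z4.png",cv2.resize(f["pixels"][70:180,210:340,::-1],(709,600),interpolation=cv2.INTER_CUBIC))
E
```

```text
t 9.48 ang 1.3 r 0.0551 z 0.2017 F [-2.2 14.4  3.9] w 0.0174 yaw 0.247 J7 -1.31
turn to nominal, tool axes [-0.75  0.15  0.43] z corr 0.0017
[[[-0.0033, 0.0089, 0], [0, 0, 0]], [[-0.0047, 0.0083, 0], [0, 0, 0]], [[-0.0059, 0.0074, 0], [0, 0, 0]]]
```

View pics/z4.png

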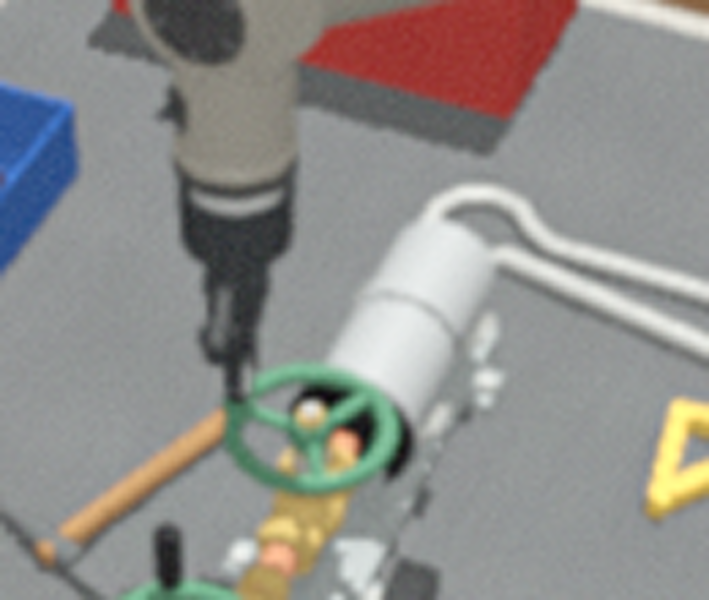

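Call:
arm_command --motion '[[[-0.001,0.007,0],[-0.3,0,0.2]],[[-0.001,0.008,0],[-0.3,0,0.2]],[[-0.001,0.008,0],[0,0,0]]]'

```text
clock: 9.78
position: [0.6254, -0.1438, 0.2016]
tool_rot: [-3.109, 0.004, 0.258]
force: [-8.1, 21.8, 8.1]
grip_width: 0.0178
```

```bash
python3 arc.py 9 16 3
```

```text
t 9.78 ang 0.7 r 0.0553 z 0.2016 F [-8.1 21.8  8.1] w 0.0178 yaw 0.258 J7 -1.28
turn to nominal, tool axes [-1.86  0.26  1.03] z corr 0.0016
[[[0.0011, -0.0094, 0], [0, 0, 0]], [[-0.0004, -0.0095, 0], [0, 0, 0]], [[-0.0019, -0.0093, 0], [0, 0, 0]], [[-0.0033, -0.0089, 0], [0, 0, 0]], [[-0.0047, -0.0083, 0], [0, 0, 0]], [[-0.0059, -0.0074, 0], [0, 0, 0]], [[-0.007, -0.0064, 0], [0, 0, 0]], [[-0.0079, -0.0052, 0], [0, 0, 0]], [[-0.0086, -0.0039, 0], [0, 0, 0]], [[-0.0091, -0.0025, 0], [0, 0, 0]], [[-0.0094, -0.0011, 0], [0, 0, 0]], [[-0.0095, 0.0004, 0], [0, 0, 0]], [[-0.0093, 0.0019, 0], [0, 0, 0]], [[-0.0089, 0.0033, 0], [0, 0, 0]], [[-0.0083, 0.0047, 0], [0, 0, 0]], [[-0.0074, 0.0059, 0], [0, 0, 0]]]
```

The stop is solid: 22 N gives no motion. The zero sits at a handle angle of about 1°. Now I'll open it counter-clockwise.

Call:
arm_command --motion '[[[0.001,-0.0094,0],[-0.3,0,0.2]],[[-0.0004,-0.0095,0],[-0.3,0,0.2]],[[-0.0019,-0.0093,0],[-0.3,0,0.2]],[[-0.0033,-0.0089,0],[-0.3,0,0.2]],[[-0.0047,-0.0083,0],[-0.3,0,0]],[[-0.0059,-0.0074,0],[0,0,0]],[[-0.007,-0.0064,0],[0,0,0]],[[-0.0079,-0.0052,0],[0,0,0]],[[-0.0086,-0.0039,0],[0,0,0]],[[-0.0091,-0.0025,0],[0,0,0]],[[-0.0094,-0.0011,0],[0,0,0]]]'

```text
clock: 10.7
position: [0.5664, -0.0916, 0.2017]
tool_rot: [3.134, -0.035, 0.233]
force: [4.2, 3.9, 2.8]
grip_width: 0.0174
```

```bash
python3 arc.py 9 16 3
```

```text
t 10.7 ang 94.9 r 0.0537 z 0.2017 F [4.2 3.9 2.8] w 0.0174 yaw 0.233 J7 -1.4
turn to nominal, tool axes [ 0.46 -2.03 -0.39] z corr 0.0017
[[[-0.0095, -0.0002, 0], [0, 0, 0]], [[-0.0094, 0.0013, 0], [0, 0, 0]], [[-0.0091, 0.0028, 0], [0, 0, 0]], [[-0.0085, 0.0042, 0], [0, 0, 0]], [[-0.0078, 0.0055, 0], [0, 0, 0]], [[-0.0068, 0.0066, 0], [0, 0, 0]], [[-0.0057, 0.0076, 0], [0, 0, 0]], [[-0.0044, 0.0084, 0], [0, 0, 0]], [[-0.0031, 0.009, 0], [0, 0, 0]], [[-0.0016, 0.0094, 0], [0, 0, 0]], [[-0.0002, 0.0095, 0], [0, 0, 0]], [[0.0013, 0.0094, 0], [0, 0, 0]], [[0.0028, 0.0091, 0], [0, 0, 0]], [[0.0042, 0.0085, 0], [0, 0, 0]], [[0.0055, 0.0078, 0], [0, 0, 0]], [[0.0066, 0.0068, 0], [0, 0, 0]]]
```

Call:
arm_command --motion '[[[-0.0095,-0.0002,0],[0,-0.3,0]],[[-0.0094,0.0013,0],[0,-0.3,0]],[[-0.0091,0.0028,0],[0,-0.3,0]],[[-0.0085,0.0042,0],[0,-0.3,0]],[[-0.0078,0.0055,0],[0,-0.3,0]],[[-0.0068,0.0066,0],[0,-0.3,0]],[[-0.0057,0.0076,0],[0,0,0]],[[-0.0044,0.0084,0],[0,0,0]],[[-0.0031,0.009,0],[0,0,0]],[[-0.0016,0.0094,0],[0,0,0]],[[-0.0002,0.0095,0],[0,0,0]],[[0.0013,0.0094,0],[0,0,0]]]'

```text
clock: 11.7
position: [0.5264, -0.1797, 0.2017]
tool_rot: [3.136, -0.03, 0.232]
force: [9.4, 11.2, -1.4]
grip_width: 0.0174
```

```bash
python3 arc.py 9 16 3
```

```text
t 11.7 ang -142.1 r 0.0564 z 0.2017 F [ 9.4 11.2 -1.4] w 0.0174 yaw 0.232 J7 -1.21
turn to nominal, tool axes [ 0.3  -1.74 -0.46] z corr 0.0017
[[[0.005, 0.008, 0], [0, 0, 0]], [[0.0062, 0.0072, 0], [0, 0, 0]], [[0.0073, 0.0061, 0], [0, 0, 0]], [[0.0081, 0.0049, 0], [0, 0, 0]], [[0.0088, 0.0035, 0], [0, 0, 0]], [[0.0093, 0.0021, 0], [0, 0, 0]], [[0.0095, 0.0006, 0], [0, 0, 0]], [[0.0095, -0.0008, 0], [0, 0, 0]], [[0.0092, -0.0023, 0], [0, 0, 0]], [[0.0087, -0.0037, 0], [0, 0, 0]], [[0.008, -0.005, 0], [0, 0, 0]], [[0.0071, -0.0062, 0], [0, 0, 0]], [[0.0061, -0.0073, 0], [0, 0, 0]], [[0.0049, -0.0081, 0], [0, 0, 0]], [[0.0035, -0.0088, 0], [0, 0, 0]], [[0.0021, -0.0093, 0], [0, 0, 0]]]
```

Call:
arm_command --motion '[[[0.005,0.008,0],[0,-0.3,0]],[[0.0062,0.0072,0],[0,-0.3,0]],[[0.0073,0.0061,0],[0,-0.3,0]],[[0.0081,0.0049,0],[0,-0.3,0]],[[0.0088,0.0035,0],[0,-0.3,0]],[[0.0093,0.0021,0],[0,-0.2,0]],[[0.0095,0.0006,0],[0,0,0]],[[0.0095,-0.0008,0],[0,0,0]],[[0.0092,-0.0023,0],[0,0,0]],[[0.0087,-0.0037,0],[0,0,0]],[[0.008,-0.005,0],[0,0,0]],[[0.0071,-0.0062,0],[0,0,0]]]'

```text
clock: 12.7
position: [0.6097, -0.1842, 0.2016]
tool_rot: [-3.138, 0.034, 0.217]
force: [-4.0, -1.9, 5.8]
grip_width: 0.0173
```

```bash
python3 arc.py 9 16 3
```

```text
t 12.7 ang -44.3 r 0.0559 z 0.2016 F [-4.  -1.9  5.8] w 0.0173 yaw 0.217 J7 -1.28
turn to nominal, tool axes [-0.23  1.93 -1.32] z corr 0.0016
[[[0.0072, -0.0062, 0], [0, 0, 0]], [[0.0061, -0.0073, 0], [0, 0, 0]], [[0.0049, -0.0081, 0], [0, 0, 0]], [[0.0036, -0.0088, 0], [0, 0, 0]], [[0.0022, -0.0092, 0], [0, 0, 0]], [[0.0007, -0.0095, 0], [0, 0, 0]], [[-0.0008, -0.0095, 0], [0, 0, 0]], [[-0.0023, -0.0092, 0], [0, 0, 0]], [[-0.0037, -0.0088, 0], [0, 0, 0]], [[-0.005, -0.0081, 0], [0, 0, 0]], [[-0.0062, -0.0072, 0], [0, 0, 0]], [[-0.0072, -0.0061, 0], [0, 0, 0]], [[-0.0081, -0.0049, 0], [0, 0, 0]], [[-0.0088, -0.0036, 0], [0, 0, 0]], [[-0.0092, -0.0022, 0], [0, 0, 0]], [[-0.0095, -0.0007, 0], [0, 0, 0]]]
```

Unwrapped, the handle is at 315.7°.

Call:
arm_command --motion '[[[0.0072,-0.0062,0],[0,0.3,-0.2]],[[0.0061,-0.0073,0],[0,0.3,-0.2]],[[0.0049,-0.0081,0],[0,0.3,-0.2]],[[0.0036,-0.0088,0],[0,0.3,-0.2]],[[0.0022,-0.0092,0],[0,0.3,-0.2]],[[0.0007,-0.0095,0],[0,0.3,-0.2]],[[-0.0008,-0.0095,0],[0,0,0]],[[-0.0023,-0.0092,0],[0,0,0]],[[-0.0037,-0.0088,0],[0,0,0]],[[-0.005,-0.0081,0],[0,0,0]],[[-0.0062,-0.0072,0],[0,0,0]],[[-0.0072,-0.0061,0],[0,0,0]]]'

```text
clock: 13.7
position: [0.6191, -0.122, 0.2022]
tool_rot: [3.103, -0.066, 0.209]
force: [21.5, 6.2, -10.4]
grip_width: 0.0175
```

```bash
python3 arc.py 9 16 3
```

```text
t 13.7 ang 26.4 r 0.053 z 0.2022 F [ 21.5   6.2 -10.4] w 0.0175 yaw 0.209 J7 -1.41
turn to nominal, tool axes [ 2.29 -3.75 -1.84] z corr 0.0022
[[[-0.0035, -0.0088, 0], [0, 0, 0]], [[-0.0049, -0.0081, 0], [0, 0, 0]], [[-0.0061, -0.0073, 0], [0, 0, 0]], [[-0.0071, -0.0062, 0], [0, 0, 0]], [[-0.008, -0.005, 0], [0, 0, 0]], [[-0.0087, -0.0037, 0], [0, 0, 0]], [[-0.0092, -0.0023, 0], [0, 0, 0]], [[-0.0094, -0.0008, 0], [0, 0, 0]], [[-0.0095, 0.0007, 0], [0, 0, 0]], [[-0.0092, 0.0021, 0], [0, 0, 0]], [[-0.0088, 0.0036, 0], [0, 0, 0]], [[-0.0081, 0.0049, 0], [0, 0, 0]], [[-0.0073, 0.0061, 0], [0, 0, 0]], [[-0.0062, 0.0072, 0], [0, 0, 0]], [[-0.005, 0.008, 0], [0, 0, 0]], [[-0.0037, 0.0087, 0], [0, 0, 0]]]
```

Call:
arm_command --motion '[[[-0.003,-0.0088,0],[0.7,-1.2,-0.6]],[[-0.0045,-0.0083,0],[0.7,-1.2,-0.6]],[[-0.0055,-0.0076,0],[0.7,-1.2,-0.6]],[[-0.0066,-0.0067,0],[0,0,0]],[[-0.0076,-0.0056,0],[0,0,0]],[[-0.0084,-0.0043,0],[0,0,0]],[[-0.009,-0.003,0],[0,0,0]],[[-0.0094,-0.0015,0],[0,0,0]]]'

```text
clock: 14.37
position: [0.5637, -0.0921, 0.2023]
tool_rot: [3.136, -0.02, 0.239]
force: [3.8, 2.7, 0.6]
grip_width: 0.0175
```

```bash
python3 arc.py 9 16 3
```

```text
t 14.37 ang 97.5 r 0.0535 z 0.2023 F [3.8 2.7 0.6] w 0.0175 yaw 0.239 J7 -1.39
turn to nominal, tool axes [ 0.33 -1.12 -0.04] z corr 0.0023
[[[-0.0095, 0.0002, 0], [0, 0, 0]], [[-0.0093, 0.0017, 0], [0, 0, 0]], [[-0.009, 0.0031, 0], [0, 0, 0]], [[-0.0084, 0.0045, 0], [0, 0, 0]], [[-0.0075, 0.0058, 0], [0, 0, 0]], [[-0.0066, 0.0069, 0], [0, 0, 0]], [[-0.0054, 0.0078, 0], [0, 0, 0]], [[-0.0041, 0.0086, 0], [0, 0, 0]], [[-0.0027, 0.0091, 0], [0, 0, 0]], [[-0.0013, 0.0094, 0], [0, 0, 0]], [[0.0002, 0.0095, 0], [0, 0, 0]], [[0.0017, 0.0093, 0], [0, 0, 0]], [[0.0031, 0.009, 0], [0, 0, 0]], [[0.0045, 0.0084, 0], [0, 0, 0]], [[0.0058, 0.0075, 0], [0, 0, 0]], [[0.0069, 0.0066, 0], [0, 0, 0]]]
```

Unwrapped, 457.5°.

Call:
arm_command --motion '[[[-0.0095,0.0002,0.001],[0,-0.3,0]],[[-0.0093,0.0017,0],[0,-0.3,0]],[[-0.009,0.0031,0],[0,-0.3,0]],[[-0.0084,0.0045,0],[0,-0.3,0]],[[-0.0075,0.0058,0],[0,0,0]],[[-0.0066,0.0069,0],[0,0,0]],[[-0.0054,0.0078,0],[0,0,0]],[[-0.0041,0.0086,0],[0,0,0]],[[-0.0027,0.0091,0],[0,0,0]],[[-0.0013,0.0094,0],[0,0,0]],[[0.0002,0.0095,0],[0,0,0]],[[0.0017,0.0093,0],[0,0,0]]]'

```text
clock: 15.37
position: [0.5262, -0.1807, 0.2023]
tool_rot: [-3.141, -0.022, 0.244]
force: [7.7, 10.6, -1.2]
grip_width: 0.0173
```

```bash
python3 arc.py 9 16 3
```

```text
t 15.37 ang -141.2 r 0.057 z 0.2023 F [ 7.7 10.6 -1.2] w 0.0173 yaw 0.244 J7 -1.19
turn to nominal, tool axes [-0.02 -1.25  0.25] z corr 0.0023
[[[0.0051, 0.008, 0], [0, 0, 0]], [[0.0063, 0.0071, 0], [0, 0, 0]], [[0.0073, 0.0061, 0], [0, 0, 0]], [[0.0082, 0.0049, 0], [0, 0, 0]], [[0.0088, 0.0035, 0], [0, 0, 0]], [[0.0093, 0.0021, 0], [0, 0, 0]], [[0.0095, 0.0006, 0], [0, 0, 0]], [[0.0095, -0.0009, 0], [0, 0, 0]], [[0.0092, -0.0023, 0], [0, 0, 0]], [[0.0087, -0.0037, 0], [0, 0, 0]], [[0.008, -0.0051, 0], [0, 0, 0]], [[0.0071, -0.0063, 0], [0, 0, 0]], [[0.0061, -0.0073, 0], [0, 0, 0]], [[0.0049, -0.0082, 0], [0, 0, 0]], [[0.0035, -0.0088, 0], [0, 0, 0]], [[0.0021, -0.0093, 0], [0, 0, 0]]]
```

Unwrapped, 578.8°. I'll run to about -45°, then slow down for the finish.

Call:
arm_command --motion '[[[0.005,0.008,0],[0,-0.3,0]],[[0.0062,0.0072,0],[0,-0.3,0]],[[0.0073,0.0061,0],[0,-0.3,0]],[[0.0081,0.0049,0],[0,-0.3,0]],[[0.0088,0.0035,0],[0,0,0]],[[0.0093,0.0021,0],[0,0,0]],[[0.0095,0.0006,0],[0,0,0]],[[0.0095,-0.0008,0],[0,0,0]],[[0.0092,-0.0023,0],[0,0,0]],[[0.0087,-0.0037,0],[0,0,0]],[[0.006,-0.004,0],[0,0,0]]]'

```text
clock: 16.28
position: [0.6, -0.1919, 0.2021]
tool_rot: [-3.129, 0.036, 0.233]
force: [-2.3, -3.0, 6.5]
grip_width: 0.0174
```

```bash
python3 arc.py 5 12 3
```

```text
t 16.28 ang -57.0 r 0.0559 z 0.2021 F [-2.3 -3.   6.5] w 0.0174 yaw 0.233 J7 -1.24
turn to nominal, tool axes [-0.71  2.08 -0.39] z corr 0.0021
[[[0.0048, -0.0022, 0], [0, 0, 0]], [[0.0046, -0.0026, 0], [0, 0, 0]], [[0.0043, -0.003, 0], [0, 0, 0]], [[0.004, -0.0034, 0], [0, 0, 0]], [[0.0037, -0.0037, 0], [0, 0, 0]], [[0.0034, -0.0041, 0], [0, 0, 0]], [[0.003, -0.0043, 0], [0, 0, 0]], [[0.0026, -0.0046, 0], [0, 0, 0]], [[0.0022, -0.0048, 0], [0, 0, 0]], [[0.0018, -0.005, 0], [0, 0, 0]], [[0.0014, -0.0051, 0], [0, 0, 0]], [[0.0009, -0.0052, 0], [0, 0, 0]]]
```

Call:
arm_command --motion '[[[0.0055,-0.0028,0],[-0.2,0.5,-0.1]],[[0.0052,-0.0032,0],[-0.2,0.5,-0.1]],[[0.0049,-0.0036,0],[-0.2,0.5,-0.1]],[[0.0046,-0.004,0],[0,0.5,0]],[[0.0042,-0.0044,0],[0,0,0]],[[0.0036,-0.0045,0],[0,0,0]],[[0.003,-0.0045,0],[0,0,0]]]'

```text
clock: 16.87
position: [0.6091, -0.1838, 0.2022]
tool_rot: [3.129, 0.032, 0.216]
force: [1.0, -6.0, 2.9]
grip_width: 0.0178
```

```bash
python3 arc.py 5 12 3
```

```text
t 16.87 ang -44.2 r 0.0549 z 0.2022 F [ 1.  -6.   2.9] w 0.0178 yaw 0.216 J7 -1.29
turn to nominal, tool axes [ 0.69  1.82 -1.36] z corr 0.0022
[[[0.0041, -0.0033, 0], [0, 0, 0]], [[0.0038, -0.0037, 0], [0, 0, 0]], [[0.0035, -0.004, 0], [0, 0, 0]], [[0.0031, -0.0043, 0], [0, 0, 0]], [[0.0027, -0.0045, 0], [0, 0, 0]], [[0.0023, -0.0047, 0], [0, 0, 0]], [[0.0019, -0.0049, 0], [0, 0, 0]], [[0.0015, -0.0051, 0], [0, 0, 0]], [[0.001, -0.0052, 0], [0, 0, 0]], [[0.0006, -0.0052, 0], [0, 0, 0]], [[0.0001, -0.0053, 0], [0, 0, 0]], [[-0.0004, -0.0053, 0], [0, 0, 0]]]
```

Call:
arm_command --motion '[[[0.0068,-0.0056,0],[0.2,0.5,-0.3]],[[0.0062,-0.0063,0],[0.2,0.5,-0.3]],[[0.0056,-0.0068,0],[0.2,0.5,-0.3]],[[0.005,-0.0073,0],[0,0.3,-0.3]],[[0.0042,-0.0078,0],[0,0,0]]]'

```text
clock: 17.28
position: [0.6213, -0.1629, 0.2021]
tool_rot: [3.129, 0.015, 0.219]
force: [4.2, -5.6, 2.8]
grip_width: 0.017
```

```bash
python3 arc.py 9 6 3
```

```text
t 17.28 ang -18.9 r 0.0541 z 0.2021 F [ 4.2 -5.6  2.8] w 0.017 yaw 0.219 J7 -1.32
turn to nominal, tool axes [ 0.73  0.89 -1.17] z corr 0.0021
[[[0.0039, -0.0087, 0], [0, 0, 0]], [[0.0025, -0.0092, 0], [0, 0, 0]], [[0.001, -0.0094, 0], [0, 0, 0]], [[-0.0005, -0.0095, 0], [0, 0, 0]], [[-0.002, -0.0093, 0], [0, 0, 0]], [[-0.0034, -0.0089, 0], [0, 0, 0]]]
```

Call:
arm_command --motion '[[[0.0036,-0.008,0],[0.2,0.3,-0.4]],[[0.0028,-0.008,0],[0.2,0.3,-0.4]],[[0.0018,-0.008,0],[0.2,0.3,-0.4]],[[0,0,0],[0,0,0]],[[0,0,0],[0,0,0]]]'

```text
clock: 17.7
position: [0.6239, -0.1458, 0.2021]
tool_rot: [3.133, 0.001, 0.233]
force: [4.1, -0.1, 3.3]
grip_width: 0.0175
```

```bash
python3 arc.py 5 6 3
```

```text
t 17.7 ang -0.5 r 0.0536 z 0.2021 F [ 4.1 -0.1  3.3] w 0.0175 yaw 0.233 J7 -1.33
turn to nominal, tool axes [ 0.5   0.04 -0.39] z corr 0.0021
[[[0.0008, -0.0052, 0], [0, 0, 0]], [[0.0003, -0.0053, 0], [0, 0, 0]], [[-0.0001, -0.0053, 0], [0, 0, 0]], [[-0.0006, -0.0052, 0], [0, 0, 0]], [[-0.0011, -0.0052, 0], [0, 0, 0]], [[-0.0015, -0.0051, 0], [0, 0, 0]]]
```

Call:
arm_command --motion '[[[0,0,0],[0,0,0]],[[0,0,0],[0,0,0]],[[0,0,0],[0,0,0]],[[0,0,0],[0,0,0]]]'

```text
clock: 18.03
position: [0.624, -0.1458, 0.2021]
tool_rot: [3.134, 0.001, 0.233]
force: [3.4, 1.8, 3.7]
grip_width: 0.0173
```

```bash
python3 t.py;  python3 - <<'E'
from station import cams,monitor
import cv2,numpy as np
f=cams.grab_frame("side");g=np.load("f_stop.npy",allow_pickle=True).item()
o=lambda f:cv2.resize(f["pixels"][100:170,225:300,::-1],(400,373),interpolation=cv2.INTER_CUBIC)
cv2.imwrite("pics/z5.png",np.hstack([o(g),o(f)]))
t=cams.grab_frame("top");cv2.imwrite("pics/t5.png",t["pixels"][:,:,::-1])
print(monitor.get_obs()["joint_vel"].round(3))
E
python3 t.py
```

```text
18.0333 [ 0.624  -0.1458  0.2021] [3.134e+00 1.000e-03 2.330e-01] 0.0173 F [3.4 1.8 3.7]
J [ 0.32  0.46 -0.26  1.66  0.14  1.04 -1.33]
r 0.053647742928484156 ang -0.6123214004079612
tilt 0.42983245147047894
[-0.001  0.     0.     0.002  0.    -0.     0.001]
18.1333 [ 0.624  -0.1458  0.2021] [3.134e+00 1.000e-03 2.330e-01] 0.0174 F [3.9 1.  3.2]
J [ 0.32  0.46 -0.26  1.66  0.14  1.04 -1.33]
r 0.05365113020939997 ang -0.6342904562554448
tilt 0.43718323544248994
```

View pics/z5.png

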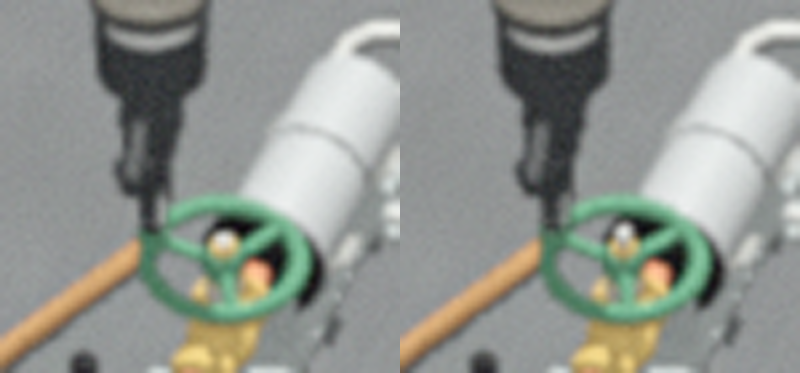

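View pics/t5.png

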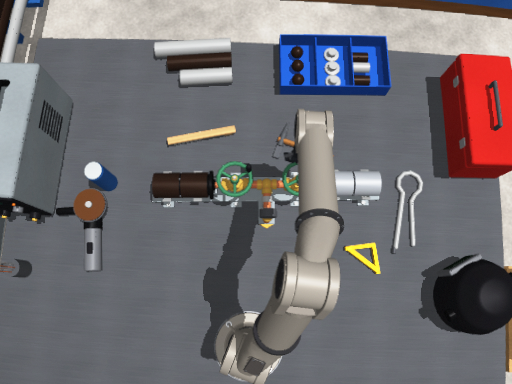

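The left half of the picture shows the valve shut and the right half shows it now. The spokes are at the same angle, and the stem tip has risen from (222,240) to (623-400,231). Everything else is where it was, and the arm is still with the handle gripped, so I'll hand in.

```bash
python3 -c "
from station import order;print(order.finish_job())"
```

```text
the job is handed in; nothing more can be done
None
```

I shut the right-hand valve, the one on the stainless spool's bay, and backed it off two full turns. The job was handed in at about 18 s with the handle still gripped.

- **Shutting:** I turned the wheel about 375° clockwise to its stop. Pressing with about 22 N moved it no further, with the handle at about 1° around the valve axis.
- **Backing off:** I then turned it counter-clockwise through two laps of continuous tracking.
- **Final reading:** The handle came to rest at -0.6°, about 1.6° short of exactly two turns; the tolerance is 14°.
- **Last checks:**
  - The arm was still, and the fingers were closed on the handle at 17.4 mm with a grip setting of 60 N.
  - The wheel spokes line up with the shut picture, and the stem stands visibly higher.
  - By eye in the last top picture, the other valve, the spools and the tools had not moved; the arm hid part of the hammer and of the stainless spool.
- **Small disagreement:** The grasp point measured 53.7 mm from the valve axis instead of 55 mm, well within the 15 mm allowed.

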